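# Switch on the coffee warmer and lock its keys

### The job

Keep the coffee warm using only your fingertips, nothing is to be picked up: on the warming plate, push the dotted front end of the red mains rocker fully down, after that the dotted front end of the orange heat rocker fully down, and then hold the white lock key fully down for two seconds and let it come up again. Do not press the blue key, and do not shift or lift the carafe or anything else on the table.

Things in the scene. Friction and masses are not known exactly. Their poses are not given: they have to be found in the camera images.
- warmer: The warming plate: white case 280 mm deep (x; front = -x, towards the robot) and 250 wide (y), its top 45 mm above the table; stands firm. Origin: centre of its underside. Dark round plate behind; in front, at x = -90 mm, four black control modules (74 deep x 46 wide) in a row across, 56 mm apart; their order differs from start to start; they are turned with the case.
- carafe: Glass coffee carafe with black lid and black handle standing loose on the round plate, 128 mm tall, about 122 mm across and 165 mm with its handle. Origin: centre of its underside. To be left where it stands.
- mains_dot (a point): White dot on the front end (nearest the robot) of the red rocker. Paddle 56 mm long (along the case's x) x 28 wide, pivoted at mid length; the dot lies on its top, 19 mm from the pivot and 9 mm from its front edge. Dot about 65 mm above the table when this end is up, 60 mm when down. The point's axes turn with the paddle (x to the rear).
- mains_paddle (a joint): Angle of the red rocker, rad: 0 = front (dot) end fully up, 0.30 = front end fully down on its stop (mains switch: on). It stays wherever it is left. About 2 to 3 N on the dot moves it.
- heat_dot (a point): White dot on the front end (nearest the robot) of the orange rocker. Paddle 56 mm long (along the case's x) x 28 wide, pivoted at mid length; the dot lies on its top, 19 mm from the pivot and 9 mm from its front edge. Dot about 65 mm above the table when this end is up, 60 mm when down. The point's axes turn with the paddle (x to the rear).
- heat_paddle (a joint): Angle of the orange rocker, rad: 0 = front (dot) end fully up, 0.30 = front end fully down on its stop (heat switch: high). It stays wherever it is left. About 2 to 3 N on the dot moves it.
- lock_top (a point): Centre of the top of the white round key (key lock), 30 mm diameter, 63 mm above the table when up. It goes straight down 6 mm and springs back: about 1 N starts it, about 4 N holds it fully down.
- lock_key (a joint): Travel of the white key, m: 0 = up, 0.006 = fully down; springs back to 0.
- timer_top (a point): Centre of the top of the blue round key (timer), same size, height and spring as the white key. Not to be pressed.
- timer_key (a joint): Travel of the blue key, m: 0 = up, 0.006 = fully down.
- coffee_jar: Clear jar with a yellow screw lid, 59 dia x 105 mm, loose; origin at the centre of its underside. A bystander.
- tea_tin: Blue lidded tin, 64 x 90 x 62 mm, loose; origin at the centre of its underside. A bystander.
- glass: Clear tumbler, standing on a fixed 9 mm cork mat, 93 dia x 89 mm, loose; origin at the centre of its underside. A bystander.
- spice_red: Spice jar with red cap and dark label, 45 dia x 106 mm, loose; origin at the centre of its underside. A bystander.
- spice_green: Spice jar with red cap and green label, 45 dia x 106 mm, loose; origin at the centre of its underside. A bystander.
- shaker: Glass shaker with a grey top, 44 dia x 90 mm, loose; origin at the centre of its underside. A bystander.
- bottle: Small brown dropper bottle, 33 dia x 102 mm, loose; origin at the centre of its underside. A bystander.
- mains_module: The control module that carries the red rocker: black housing 74 x 46 mm, fixed on the warmer. Origin: centre of its underside, 45 mm above the table, right under the middle of the red rocker; axes as the warmer's.
- heat_module: The control module that carries the orange rocker: black housing 74 x 46 mm, fixed on the warmer. Origin: centre of its underside, 45 mm above the table, right under the middle of the orange rocker; axes as the warmer's.
- lock_module: The control module that carries the white key: black housing 74 x 46 mm, fixed on the warmer. Origin: centre of its underside, 45 mm above the table, right under the middle of the white key; axes as the warmer's.
- plate_centre (a point): Centre of the top of the dark round plate on which the carafe stands, 144 mm in diameter, 49 mm above the table, 63 mm behind the centre of the case.
Things that resemble listed ones, but are neither listed nor needed, are in the scene too. There is more than one size of the carafe; the job needs the larger.

How it is judged:
By the outcome, as a careful person would: the job done as asked, in the order asked, and still so for the second after the job is handed in, with the robot touching nothing.
It also fails if it takes over 48 s, if anything falls off the work surface, if the arm or the gripper's body presses on something with over 40 N, if the wrist force passes 120 N, or if a joint passes its speed limit or range.

### The arm

A 6-joint arm with a two-finger parallel gripper is mounted at the origin on a cart in front of the work surface, level with it; the furniture and walls round the work are solid. World frame = base frame: x ahead of the robot, y to its left, z up, the work surface at z = 0. Lengths are in m, angles in rad, forces in N, time in s.
With the tool pointing down it reaches from about 0.25 to 0.775 m from the base axis. Payload 4 kg.
Tool frame: the origin (TCP) lies midway between the tips of the shut fingers; the grasp point (between the pads) lies grip_point_offset behind it (grip_point_offset is the distance from the TCP to the grasp point, in m); z points along the fingers, y is the line along which they close (so a half turn about z gives the same grasp; the last joint's range is limited). The gripper opens to 94 mm and grips with 3 to 60 N. Pads are 16 mm wide; open, the fingers measure 119 mm over their backs; the gripper's body (75 mm by 177 mm) begins 78 mm behind the grasp point.
Start: joints at [-1.318, 0.087, 1.371, -0, 1.684, -0.103], TCP at [0.192, -0.516, 0.206] pointing down, gripper open.
Joint ranges: [-3.1, 3.1], [-0.76, 2.03], [0.27, 2.55], [-1.08, 4.22], [0.17, 2.65], [-2.57, 2.57]. Speed limits (rad/s): [2.79, 2.79, 3.14, 3.14, 3.14, 3.14].

### API

Orientations are given as [roll, pitch, yaw] about the fixed x, y, z axes, in that order (R = Rz(yaw) Ry(pitch) Rx(roll)).
In Python, from bench import * gives the robot as it stands. The module is installed in compiled form; this text tells all that it offers.
- The arm moves only by the tool apply_moves, never from a script. Its argument "commands" is a list of rows, each a list of 7 numbers: the turn, a rotation vector about the world's x, y, z in rad, then the shift along the world's x, y, z in m, then the opening in per cent of the stroke, from 0 (shut) to 100 (fully open). In form: [[ax, ay, az, x, y, z, jaw], ...]. A call has exactly 5 rows; each row is the pose to reach, as a shift and turn from the pose commanded when the call began; what a row does not reach only later rows make up. A row lasts 1/10 s, in which the tool goes at most 50 mm and 8.59 degrees, less where a joint would pass 70% of its speed; a pose out of reach is approached as far as the arm can. A call with a gripper value outside its range is refused whole. The fingers move at their own pace and stop on an object; the grip force is fixed at half the most. Time passes only in rows, so rows that repeat a pose let the fingers close, or fill a call up. It gives the time, the measured TCP pose, the force, the opening and the grip force at its end, in the units of the state.
- get_obs(): the state, without advancing time (a new reading comes with each control period).
- snapshot(name): name is "scene" or "top" or "wrist"; returns a dict with "pixels" (480x640x3 uint8, red, green, blue), "vertical_fov" (degrees; the focal length in pixels is half the picture's height over the tangent of half this angle, whatever the lens; pixels are square), "cx", "cy" (the principal point, pixels), "rvec" (rotation vector, rad) and "tvec" (3), from world to camera coordinates, as OpenCV has them. Camera axes: x right, y down, z forward; pixel columns grow to the right and rows downward; lengths in m; the calibration is good to about 2 mm. The wrist camera is an equidistant fisheye: a pixel r from the principal point sees the ray r / f radians off the axis. A picture is of the moment at which its call begins. There is no depth.
- close_job(): hands the job in; it is judged then, once.
Trained networks look in the newest picture that a camera, given by its name, has taken for a name from the list of things; names that differ only in an ending like _2 or _b are one class to them, and where a whole thing is asked for, a point or a joint stands for the part that bears it (a point fixed in the world has none). Each returns a list of dicts, best first, with "score" (0 to 1); they miss things now and then, are a little off and sometimes report something else, mostly with a low value. They report only what shows in the picture. A call takes as long as a camera call. They do not tell look-alikes from the thing itself.
- masks_of(camera, query): "mask" (480x640 bool, what is visible of it) and "extent" ([left, top, right, bottom] in pixels, round what is visible of it).
- place_of(camera, query): "pixel" ([column, row] in pixels: a listed point, or the origin of a listed thing).
The state is a dict: "time": time; "joint_positions": joint angles; "qvel": joint speeds; "joint_torque": joint torques, N m; "tool_pos": TCP position; "ee_rot": TCP orientation; "wrist_force": force on the tool from outside, world axes, zero at the start; "wrist_torque": the same for the moment, N m; "width": finger opening in m; "finger_force": force on a finger pad.
Only numpy, scipy, OpenCV 4.12 (cv2) and the standard library are available. Lean on these libraries where they do the work, as an engineer would, in place of code of your own. Each camera call takes 0.05 s, during which the arm holds its last target. There are 200 camera calls.

## Working session

There is one attempt and no reset: what is moved stays moved. The work goes in short steps, Python scripts to look and compute and a tool call to move; the robot and the scene stay as the last step left them, time stands still between calls to the robot, and variables do not carry over. Pictures are saved under pics/ and viewed, at most 10 in all, crops included, and the job is handed in when it is done.

Besides the shell and the picture viewer there is one more tool, called after "Request:" as name(argument=value, ...), one argument or row to a line, values as JSON. apply_moves: Moves the arm, as the interface text tells. Its arguments: {"type":"object","properties":{"commands":{"type":"array"}},"required":["commands"]}

```bash
mkdir -p pics
cat > h.py <<'E'
from bench import *
import numpy as np, cv2
def ray(s,px):
    f=240/np.tan(np.radians(s["vertical_fov"])/2)
    R=cv2.Rodrigues(np.array(s["rvec"],float))[0]; t=np.array(s["tvec"],float)
    d=np.array([px[0]-s["cx"],px[1]-s["cy"]])/f
    return R,t,d
def onz(s,px,z,fish=False):
    R,t,d=ray(s,px)
    if fish:
        r=np.hypot(*d); v=np.array([*(d/r*np.sin(r) if r>0 else d),np.cos(r)])
    else: v=np.array([*d,1])
    o=-R.T@t; w=R.T@v
    return o+w*(z-o[2])/w[2]
def save(s,n,roi=None,k=1):
    p=s["pixels"][:,:,::-1]
    if roi: p=p[roi[1]:roi[3],roi[0]:roi[2]]
    cv2.imwrite("pics/"+n,cv2.resize(p,None,fx=k,fy=k))
Z=dict(mains_dot=.065,heat_dot=.065,lock_top=.063,timer_top=.063,plate_centre=.049,warmer=0,carafe=.049)
def look(c,fish=False,names=Z):
    s=snapshot(c)
    for n in names:
        for r in place_of(c,n)[:3]:
            print(c,n,round(r["score"],2),np.round(r["pixel"],0),np.round(onz(s,r["pixel"],Z[n],fish),4))
    return s
E
python3 - <<'E'
from h import *
save(look("top"),"top.png"); save(look("scene"),"scene.png"); print(get_obs()["tool_pos"],get_obs()["ee_rot"],get_obs()["time"])
E
```

```text
top mains_dot 0.63 [308. 305.] [0.4544 0.0009 0.065 ]
top heat_dot 0.58 [286. 306.] [0.4522 0.0505 0.065 ]
top lock_top 0.51 [258. 308.] [0.4475 0.1131 0.063 ]
top timer_top 0.7 [331. 292.] [ 0.4809 -0.0501  0.063 ]
top timer_top 0.3 [283. 307.] [0.4487 0.0572 0.063 ]
top plate_centre 0.62 [462. 294.] [ 0.4728 -0.3479  0.049 ]
top warmer 0.68 [290. 258.] [0.5597 0.0452 0.    ]
top warmer 0.64 [284. 230.] [0.6268 0.0597 0.    ]
top warmer 0.43 [256. 308.] [0.442  0.1267 0.    ]
top carafe 0.85 [396. 309.] [ 0.4411 -0.1962  0.049 ]
top carafe 0.83 [284. 230.] [0.6218 0.0548 0.049 ]
scene mains_dot 0.46 [351. 280.] [0.4519 0.0114 0.065 ]
scene heat_dot 0.6 [343. 289.] [0.4416 0.0606 0.065 ]
scene lock_top 0.43 [322. 300.] [0.4502 0.1301 0.063 ]
scene timer_top 0.61 [416. 251.] [ 0.4087 -0.2431  0.063 ]
scene timer_top 0.55 [356. 269.] [ 0.4785 -0.0479  0.063 ]
scene timer_top 0.43 [213. 322.] [0.5808 0.3639 0.063 ]
scene warmer 0.97 [307. 290.] [0.5735 0.0423 0.    ]
scene carafe 0.7 [289. 272.] [0.618  0.0659 0.049 ]
scene carafe 0.7 [398. 275.] [ 0.3882 -0.1189  0.049 ]
[ 0.19160098 -0.51557998  0.205565  ] [3.14139990e+00 2.52222169e-05 3.55812336e-01] 0.8
```

Run:
```python
import cv2
a=cv2.imread("pics/top.png");b=cv2.imread("pics/scene.png")
cv2.imwrite("pics/topc.png",cv2.resize(a[170:350,190:430],None,fx=3.3,fy=3.3,interpolation=2))
```

```text
(no output)
```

View pics/topc.png

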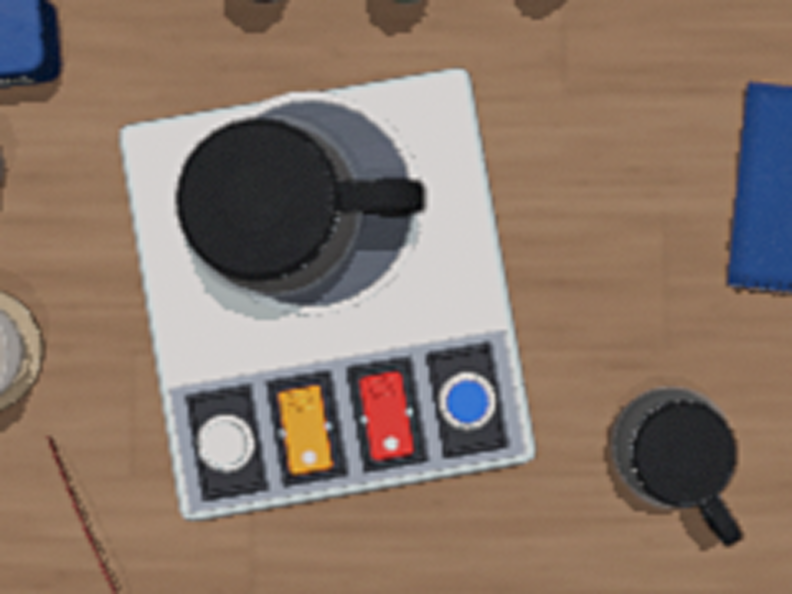

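View pics/scene.png

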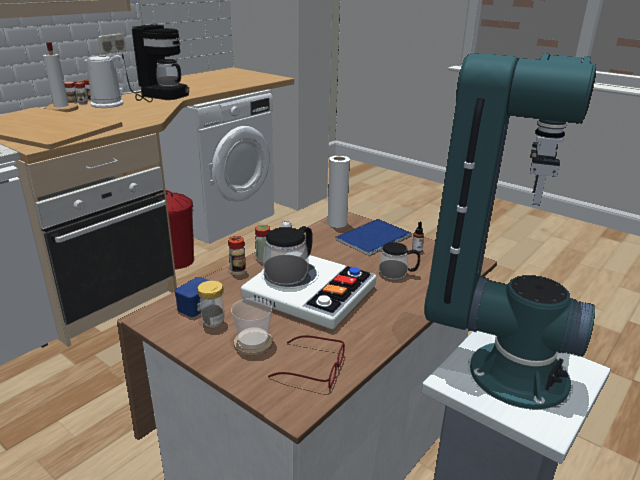

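Top view: white key at (258,304), orange rocker dot at (284,308), red dot at (308,304), blue key at (331,291). The front edge gives a case yaw of about +0.165. The larger carafe stands on the plate, and the tall objects are clear of the control row.

Run:
```python
from h import *
s=snapshot("top")
for n,p,z in [("red",(308.2,304.2),.065),("or",(283.6,308.5),.065),("wh",(258.2,304.2),.063),("bl",(331.5,291.2),.063)]: print(n,np.round(onz(s,p,z),4))
```

```text
red [0.4553 0.0011 0.065 ]
or [0.4463 0.0561 0.065 ]
wh [0.4562 0.1131 0.063 ]
bl [ 0.4835 -0.0512  0.063 ]
```

Request:
apply_moves(
  commands=[
    [0,0,-0.04,0.022,0.045,0,0],
    [0,0,-0.08,0.044,0.09,0,0],
    [0,0,-0.12,0.066,0.135,0,0],
    [0,0,-0.16,0.088,0.18,0,0],
    [0,0,-0.19,0.11,0.225,0,0],
  ],
)

```text
time: 1.35
tool_pos: [0.3018, -0.2892, 0.2057]
ee_rot: [3.141, -0.001, 0.164]
wrist_force: [0.8, 0.0, -0.2]
width: 0.0573
finger_force: 0.0
```

Request:
apply_moves(
  commands=[
    [0,0,0,0.025,0.043,0,0],
    [0,0,0,0.05,0.086,0,0],
    [0,0,0,0.075,0.129,0,0],
    [0,0,0,0.1,0.172,0,0],
    [0,0,0,0.125,0.215,0,0],
  ],
)

```text
time: 1.85
tool_pos: [0.4271, -0.074, 0.2059]
ee_rot: [3.141, -0.001, 0.166]
wrist_force: [0.4, -2.0, 0.4]
width: 0.0174
finger_force: 0.0
```

Request:
apply_moves(
  commands=[
    [0,0,0,0.014,0.037,-0.02,0],
    [0,0,0,0.028,0.075,-0.05,0],
    [0,0,0,0.028,0.075,-0.075,0],
    [0,0,0,0.028,0.075,-0.075,0],
    [0,0,0,0.028,0.075,-0.075,0],
  ],
)

```text
time: 2.35
tool_pos: [0.4543, -0.0012, 0.1308]
ee_rot: [3.141, 0.001, 0.166]
wrist_force: [-1.0, -0.7, -0.4]
width: 0.0005
finger_force: 0.0
```

Run:
```python
from h import *
s=look("wrist",True,["mains_dot","heat_dot","lock_top","timer_top"]); save(s,"w1.png")
o=get_obs(); print(o["tool_pos"],o["ee_rot"],o["width"],o["time"],grip_point_offset)
```

```text
wrist mains_dot 0.72 [316. 250.] [0.457  0.0009 0.065 ]
wrist heat_dot 0.78 [232. 249.] [0.4485 0.0583 0.065 ]
wrist lock_top 0.88 [158. 222.] [0.4584 0.1161 0.063 ]
wrist timer_top 0.72 [395. 221.] [ 0.4856 -0.0491  0.063 ]
[ 0.45529376 -0.0018738   0.13224927] [ 3.14054255e+00 -3.10528350e-03  1.64131581e-01] 0.0008287942535322653 2.6 0.0188
```

View pics/w1.png

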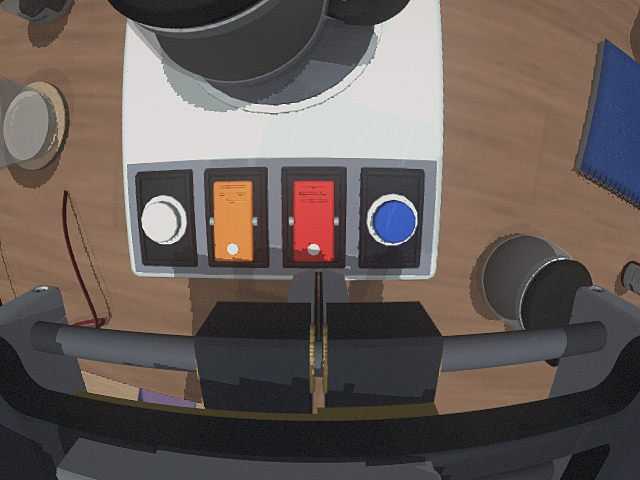

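Wrist view: red dot at (314,250), orange dot at (232,249), white key at (160,220), blue key at (394,221). The case is square to the gripper, and both cameras agree within 3 mm. Next I'll press the red rocker.

Request:
apply_moves(
  commands=[
    [0,0,0,0,0.002,-0.03,0],
    [0,0,0,0,0.002,-0.058,0],
    [0,0,0,0,0.002,-0.064,0],
    [0,0,0,0,0.002,-0.068,0],
    [0,0,0,0,0.002,-0.07,0],
  ],
)

```text
time: 3.1
tool_pos: [0.4548, 0.0006, 0.062]
ee_rot: [3.141, -0.001, 0.165]
wrist_force: [-3.6, -0.5, 5.2]
width: 0.0005
finger_force: 2.5
```

Request:
apply_moves(
  commands=[
    [0,0,0,0,0,-0.001,0],
    [0,0,0,0,0,-0.002,0],
    [0,0,0,0,0,-0.002,0],
    [0,0,0,0,0,-0.002,0],
    [0,0,0,0,0,-0.002,0],
  ],
)

```text
time: 3.6
tool_pos: [0.4551, 0.0006, 0.0605]
ee_rot: [3.14, -0.002, 0.166]
wrist_force: [-3.2, -0.5, 5.1]
width: 0.0006
finger_force: 3.4
```

Request:
apply_moves(
  commands=[
    [0,0,0,0,0,-0.001,0],
    [0,0,0,0,0,-0.002,0],
    [0,0,0,0,0,-0.003,0],
    [0,0,0,0,0,-0.004,0],
    [0,0,0,0,0,-0.004,0],
  ],
)

```text
time: 4.1
tool_pos: [0.4553, 0.0006, 0.06]
ee_rot: [3.14, -0.003, 0.166]
wrist_force: [-11.5, -0.4, 21.6]
width: 0.0005
finger_force: 12.0
```

On its stop (21 N at z = 0.060). Lift, then move over the orange rocker and look.

Request:
apply_moves(
  commands=[
    [0,0,0,0,0,0.02,0],
    [0,0,0,0,0,0.045,0],
    [0,0,0,-0.004,0.028,0.045,0],
    [0,0,0,-0.009,0.056,0.045,0],
    [0,0,0,-0.009,0.056,0.045,0],
  ],
)

```text
time: 4.6
tool_pos: [0.4462, 0.0593, 0.1008]
ee_rot: [-3.141, -0.004, 0.169]
wrist_force: [-0.7, -0.9, 0.1]
width: 0.0006
finger_force: 0.0
```

Run:
```python
from h import *
s=look("wrist",True,["mains_dot","heat_dot","lock_top","timer_top"]); save(s,"w2.png",(80,120,480,320),2)
o=get_obs(); print(o["tool_pos"],o["wrist_force"],o["time"])
```

```text
wrist mains_dot 0.84 [411. 264.] [0.4581 0.0036 0.065 ]
wrist heat_dot 0.79 [321. 266.] [0.4474 0.0578 0.065 ]
wrist lock_top 0.72 [229. 234.] [0.4576 0.1165 0.063 ]
wrist lock_top 0.56 [323. 264.] [0.4486 0.057  0.063 ]
wrist timer_top 0.7 [492. 232.] [ 0.4871 -0.0473  0.063 ]
wrist timer_top 0.61 [360. 102.] [0.5476 0.0525 0.063 ]
[0.44583207 0.05625256 0.09963202] [ 0.51186115 -0.66211368  0.1830462 ] 4.85
```

View pics/w2.png

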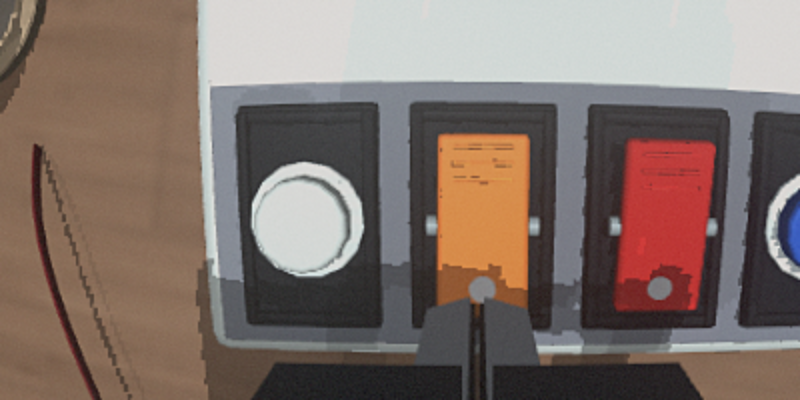

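The red paddle (crop 660,225) is tilted front-down. The fingertip is centred over the orange dot (crop 482,290). Press orange.

Request:
apply_moves(
  commands=[
    [0,0,0,0,0,-0.027,0],
    [0,0,0,0,0,-0.033,0],
    [0,0,0,0,0,-0.036,0],
    [0,0,0,0,0,-0.039,0],
    [0,0,0,0,0,-0.041,0],
  ],
)

```text
time: 5.35
tool_pos: [0.4452, 0.0564, 0.0601]
ee_rot: [3.141, 0.001, 0.165]
wrist_force: [-7.4, -1.8, 15.2]
width: 0.0003
finger_force: 8.0
```

Request:
apply_moves(
  commands=[
    [0,0,0,0,0,-0.001,0],
    [0,0,0,0,0,-0.002,0],
    [0,0,0,0,0,-0.003,0],
    [0,0,0,0,0,-0.004,0],
    [0,0,0,0,0,-0.004,0],
  ],
)

```text
time: 5.85
tool_pos: [0.4454, 0.0565, 0.0598]
ee_rot: [3.14, -0.0, 0.166]
wrist_force: [-13.6, -2.8, 24.8]
width: 0.0004
finger_force: 13.1
```

Request:
apply_moves(
  commands=[
    [0,0,0,0,0,-0.001,0],
    [0,0,0,0,0,-0.001,0],
    [0,0,0,0,0,-0.001,0],
    [0,0,0,0,0,-0.001,0],
    [0,0,0,0,0,-0.001,0],
  ],
)

```text
time: 6.35
tool_pos: [0.4454, 0.0565, 0.0597]
ee_rot: [3.14, -0.001, 0.166]
wrist_force: [-14.9, -1.9, 28.9]
width: 0.0007
finger_force: 15.3
```

Request:
apply_moves(
  commands=[
    [0,0,0,0,0,0.02,0],
    [0,0,0,0,0,0.045,0],
    [0,0,0,0.006,0.03,0.045,0],
    [0,0,0,0.012,0.058,0.045,0],
    [0,0,0,0.012,0.058,0.045,0],
  ],
)

```text
time: 6.85
tool_pos: [0.4587, 0.1174, 0.0996]
ee_rot: [-3.14, -0.003, 0.169]
wrist_force: [-0.8, -0.9, -0.2]
width: 0.0003
finger_force: 0.0
```

Run:
```python
from h import *
s=look("wrist",True,["mains_dot","heat_dot","lock_top"]); save(s,"w3.png",(200,120,600,320),2)
o=get_obs(); print(o["tool_pos"],o["wrist_force"],o["time"])
```

```text
wrist mains_dot 0.85 [486. 293.] [0.4594 0.0055 0.065 ]
wrist heat_dot 0.72 [406. 298.] [0.4482 0.06   0.065 ]
wrist lock_top 0.72 [319. 269.] [0.4577 0.1173 0.063 ]
[0.45741898 0.11442203 0.0985256 ] [-0.5067045  -0.07359912  0.56262695] 7.05
```

View pics/w3.png

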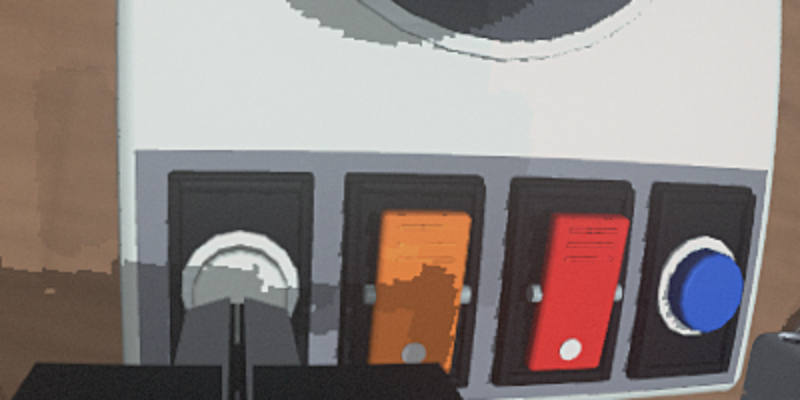

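Both rockers are tilted front-down. The fingertip is over the white key (crop 240,285). Press and hold.

Request:
apply_moves(
  commands=[
    [0,0,0,0,0.002,-0.03,0],
    [0,0,0,0,0.002,-0.037,0],
    [0,0,0,0,0.002,-0.041,0],
    [0,0,0,0,0.002,-0.044,0],
    [0,0,0,0,0.002,-0.046,0],
  ],
)

```text
time: 7.55
tool_pos: [0.4563, 0.1162, 0.0566]
ee_rot: [3.141, 0.003, 0.165]
wrist_force: [-13.5, -3.4, 26.2]
width: -0.0
finger_force: 13.5
```

Request:
apply_moves(
  commands=[
    [0,0,0,0,0,-0.001,0],
    [0,0,0,0,0,-0.002,0],
    [0,0,0,0,0,-0.002,0],
    [0,0,0,0,0,-0.002,0],
    [0,0,0,0,0,-0.002,0],
  ],
)

```text
time: 8.05
tool_pos: [0.4563, 0.1162, 0.0565]
ee_rot: [3.14, 0.002, 0.166]
wrist_force: [-15.1, -2.8, 27.2]
width: 0.0005
finger_force: 14.0
```

Request:
apply_moves(
  commands=[
    [0,0,0,0,0,0,0],
    [0,0,0,0,0,0,0],
    [0,0,0,0,0,0,0],
    [0,0,0,0,0,0,0],
    [0,0,0,0,0,0,0],
  ],
)

```text
time: 8.55
tool_pos: [0.4563, 0.1162, 0.0565]
ee_rot: [3.141, 0.002, 0.166]
wrist_force: [-15.2, -3.1, 27.4]
width: 0.0005
finger_force: 14.0
```

Request:
apply_moves(
  commands=[
    [0,0,0,0,0,0,0],
    [0,0,0,0,0,0,0],
    [0,0,0,0,0,0,0],
    [0,0,0,0,0,0,0],
    [0,0,0,0,0,0,0],
  ],
)

```text
time: 9.05
tool_pos: [0.4563, 0.1162, 0.0565]
ee_rot: [3.14, 0.002, 0.166]
wrist_force: [-14.5, -2.7, 28.9]
width: 0.0006
finger_force: 14.0
```

Request:
apply_moves(
  commands=[
    [0,0,0,0,0,0,0],
    [0,0,0,0,0,0,0],
    [0,0,0,0,0,0,0],
    [0,0,0,0,0,0,0],
    [0,0,0,0,0,0,0],
  ],
)

```text
time: 9.55
tool_pos: [0.4563, 0.1162, 0.0565]
ee_rot: [3.141, 0.002, 0.166]
wrist_force: [-14.5, -2.8, 27.4]
width: 0.0004
finger_force: 14.0
```

Request:
apply_moves(
  commands=[
    [0,0,0,0,0,0,0],
    [0,0,0,0,0,0,0],
    [0,0,0,0,0,0.02,0],
    [0,0,0,0,0,0.06,0],
    [0,0,0,-0.02,0,0.1,0],
  ],
)

```text
time: 10.05
tool_pos: [0.4381, 0.1164, 0.1519]
ee_rot: [3.141, -0.0, 0.164]
wrist_force: [0.4, 0.5, 0.6]
width: 0.0004
finger_force: 0.0
```

Request:
apply_moves(
  commands=[
    [0,0,0,-0.04,0,0.02,0],
    [0,0,0,-0.08,0,0.04,0],
    [0,0,0,-0.1,0,0.04,0],
    [0,0,0,-0.1,0,0.04,0],
    [0,0,0,-0.1,0,0.04,0],
  ],
)

```text
time: 10.55
tool_pos: [0.3379, 0.1168, 0.191]
ee_rot: [3.141, -0.002, 0.166]
wrist_force: [0.1, -0.2, -0.1]
width: 0.0003
finger_force: 0.0
```

Run:
```python
from h import *
s=look("wrist",True,["mains_dot","heat_dot","lock_top"]); save(s,"w4.png")
o=get_obs(); print(o["tool_pos"],o["wrist_force"],o["time"])
```

```text
wrist mains_dot 0.57 [469. 124.] [0.4563 0.0057 0.065 ]
wrist mains_dot 0.4 [172.  27.] [0.502  0.2739 0.065 ]
wrist heat_dot 0.75 [408. 123.] [0.4448 0.0599 0.065 ]
wrist lock_top 0.79 [342.  94.] [0.4589 0.117  0.063 ]
wrist lock_top 0.64 [344.  98.] [0.4549 0.1154 0.063 ]
wrist lock_top 0.31 [406. 100.] [0.4638 0.064  0.063 ]
[0.33788983 0.11685233 0.18985062] [-0.31496891  0.24647513  0.36263343] 10.75
```

View pics/w4.png

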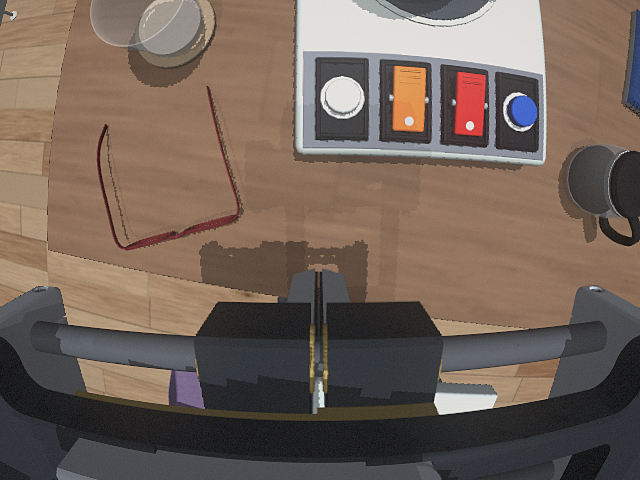

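The wrist view shows the white key back up (342,97), both rockers front-down (dots at 408,122 and 469,126), and nothing shifted. I'll hand the job in.

```bash
python3 -c "
from bench import *
print(close_job())"
```

```text
the job is handed in; nothing more can be done
None
```

I pushed the red mains rocker and then the orange heat rocker fully down, held the white lock key down for just over two seconds and let it come back up; the blue key was not pressed, nothing visible had shifted, and I handed the job in at about 11 s.

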